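# Fit the chip guard and hold the lathe's run lever

## Task

Get the bench lathe ready for a test run: pick up the sheet-metal chip guard, hang it astride the tool-rest bar in front of the turned blank, about the middle of the bar, and let go of it. Only then press the paddle of the spring-loaded run lever down until the lever is level, without pushing it right to the bottom, and finish while still holding it level (it springs up if released). Leave everything else on the bench where it is.

Things in the scene. Friction and masses are not known exactly. Their poses are not given: they have to be found in the camera images.
- guard: chip guard: inverted channel of bare folded sheet metal, wooden grip rib on top, standing on its two skirts, open below and at both ends. Origin: centre of its underside; z up, y along it. 110 mm long (y); top plate 40 mm wide (x), 50 to 54 mm above the origin; 32 mm wide inside, skirts flaring to 42 mm inside, 50 mm outside at the foot. 0.2 to 0.4 kg. Either way round will do.
- guard_rib (a point): middle of the guard's wooden grip rib, 71 mm above the guard's origin, same axes: 14 mm thick (x), 70 mm long (y), 34 mm tall, standing on the top plate; the place to grip, across its thickness.
- tool_rest: fixed steel tool rest between robot and lathe: foot plate 60 x 210 x 12 mm, two 16 mm posts at y = +90 and -90 mm, carrying a round level bar, 22 mm thick, 200 mm long along y. Origin: centre of the foot plate's underside; z up. The lathe's blank (42 mm thick, axis 185 mm above the bench) lies about 125 mm behind the bar, parallel to it.
- rest_mid (a point): middle of the tool-rest bar, on the bar's axis, 150 mm above the bench; y along the bar, z up. With the guard hung on it, the guard's origin is 39 mm below this point.
- run_lever (a joint): angle of the run lever about its pivot: 0 = released, rising from the pivot at 0.45 rad; grows as it is pressed down; 0.45 = level; 0.9 = bottom stop. A return spring pushes it up: at the paddle's middle about 4 N near 0, 8 N at level, 12 N at the bottom.
- lever_pivot (a point): middle of the lever's pivot pin, 100 mm above the bench on a grey switch box (about 110 x 100 mm foot) standing fixed on the bench. The lever points from here along the box's -x (towards the robot's side); y of this frame is the pivot's axis.
- paddle (a point): flat black paddle on the lever's free end, 50 x 50 x 10 mm, the place to press from above; moves with the lever. This point: middle of its top face, 110 mm from the pivot along the lever and 6 mm above the lever's line through the pivot. Top face 153 mm above the bench when released, 106 mm at level.
- handle_a: turned wooden tool handle standing upright, 34 mm across, 112 mm tall; bystander
- handle_b: second standing tool handle, same size; bystander
- blank_a: square wooden blank lying on the bench, 160 x 32 x 32 mm; bystander
- blank_b: square wooden blank lying on the bench, 180 x 32 x 32 mm; bystander
- glue: closed glue bottle, 60 mm across, 170 mm tall; bystander
- tin: closed tin, 84 mm across, 100 mm tall; bystander
- brush: bench brush lying on the bench; bystander

How it is judged:
By the outcome, as a careful person would: the job done as asked, in the order asked, and still so for the second after the job is handed in, while the arm keeps its last pose, push and grip.
It also fails if it takes over 54 s, if anything falls off the work surface, if the arm or the gripper's body presses on something with over 40 N, if the wrist force passes 120 N, or if a joint passes its speed limit or range.

## Robot

A 6-joint arm with a two-finger parallel gripper is mounted at the origin on the work surface. World frame = base frame: x ahead of the robot, y to its left, z up, the work surface at z = 0. Lengths are in mm, angles in rad, forces in N, time in s.
With the tool pointing down it reaches from about 275 to 750 mm from the base axis. Payload 10.2 kg.
Tool frame: the origin (TCP) lies between the finger pads; the fingertips stand 17 mm ahead of it and the grasp point (between the pads) lies 2 mm behind it; z points along the fingers, y is the line along which they close (so a half turn about z gives the same grasp; the last joint's range is limited). The gripper opens to 85 mm and grips with 20 to 120 N. Pads are 22 mm wide; open, the fingers measure 114 mm over their backs; the gripper's body (76 mm by 85 mm) begins 54 mm behind the grasp point. The pads swing forward as they close: fully open they stand 13 mm farther back than shut.
Start: joints at [-1.445, 0.313, 1.498, -0, 1.331, -0.223], TCP at [179.417, -493.397, 248.294] pointing down, gripper open.
Joint ranges: [-2.94, 2.94], [-0.97, 2.17], [0.19, 2.56], [-1.23, 4.37], [0.02, 3.11], [-2.88, 2.88]. Speed limits (rad/s): [2.39, 2.39, 3.01, 3.14, 3.14, 3.14].

## Interface

Orientations are given as a unit quaternion [w, x, y, z].
In Python, from rig import * gives the robot as it stands.
- The arm moves only by the tool step_arm, never from a script. Its argument "commands" is text: rows parted by semicolons, each of 7 numbers parted by spaces: the opening, from 0 (shut) to 1 (fully open), then the shift along the tool's x, y, z in cm, then the turn, a rotation vector about the tool's x, y, z in rad. In form: hand x y z rx ry rz; .... A call has 1 to 20 rows; each row is the pose to reach, as a shift and turn from the pose commanded when the call began, along the tool's axes at that moment; what a row does not reach only later rows make up. A row lasts 1/12 s, in which the tool goes at most 41.7 mm and 7.16 degrees, less where a joint would pass 70% of its speed; a pose out of reach is approached as far as the arm can. A call with a gripper value outside its range is refused whole. The fingers move at their own pace and stop on an object; "newtons" is the grip in N (left out, the last holds). Time passes only in rows, so rows that repeat a pose let the fingers close. It gives the time, the measured TCP pose, the force, the opening and the grip force at its end, in the units of the state.
- sense(): the state, without advancing time (a new reading comes with each control period).
- capture(name): name is "scene" or "top" or "wrist"; returns the picture (420x560x3 uint8, red, green, blue); there is no depth.
- camera_model(name): a dict with "mtx" (3x3 intrinsics, pixels), "k1" (the pictures are not rectified: a ray, as slopes to the right and down, at radius r is drawn at 1 + k1 r^2 times it, then the intrinsics apply), "eye" and "rotation" of the camera in the world. Camera axes: x right, y down, z forward; pixel columns grow to the right and rows downward; lengths in mm; the calibration is good to about 2 mm. A picture is of the moment at which its call begins: read the wrist's pose just before it. camera_model takes no time and is no camera call; for the wrist camera it gives the pose at the moment of the call.
- finish_job(): hands the job in; it is judged then, once.
Trained networks look in the newest picture that a camera, given by its name, has taken for a name from the list of things; names that differ only in an ending like _2 or _b are one class to them, and where a whole thing is asked for, a point or a joint stands for the part that bears it (a point fixed in the world has none). Each returns a list of dicts, best first, with "score" (0 to 1); they miss things now and then, are a little off and sometimes report something else, mostly with a low value. They report only what shows in the picture. A call takes as long as a camera call.
- search_frame(camera, label): "rect" ([centre column, centre row, width, height] in pixels, round what is visible of it).
- trace(camera, label): "mask" (420x560 bool, what is visible of it) and "rect" ([centre column, centre row, width, height] in pixels, round what is visible of it).
- spot_point(camera, label): "xy" ([column, row] in pixels: a listed point, or the origin of a listed thing).
The state is a dict: "time_s": time; "joints": joint angles; "dq": joint speeds; "tau": joint torques, N m; "eef_pos": TCP position; "ee_rot": TCP orientation; "force": force on the tool from outside, world axes, zero at the start; "wrist_torque": the same for the moment, N m; "grip_width": opening from 0.0 (shut) to 1.0 (fully open); "grip_force": force on a finger pad.
Only numpy, scipy, OpenCV 4.12 (cv2) and the standard library are available. Lean on these libraries where they do the work, as an engineer would, in place of code of your own. Each camera call takes 0.05 s, during which the arm holds its last target. There are 200 camera calls.

## Working session

There is one attempt and no reset: what is moved stays moved. The work goes in short steps, Python scripts to look and compute and a tool call to move; the robot and the scene stay as the last step left them, time stands still between calls to the robot, and variables do not carry over. Pictures are saved under pics/ and viewed, at most 10 in all, crops included, and the job is handed in when it is done.

Besides the shell and the picture viewer there is one more tool, called after ">>>" as a command line: name --argument value ..., lists and objects as JSON in quotes. step_arm: Moves the arm, as the interface text tells. Its arguments: {"type":"object","properties":{"commands":{"type":"string"},"newtons":{"type":"number"}},"required":["commands"]}

```bash
mkdir -p pics; cat > h.py <<'E'
from rig import *
import numpy as np, cv2
from scipy.spatial.transform import Rotation as R
def ray(cm,px):
    K=np.array(cm["mtx"]);d=np.array([(px[0]-K[0,2])/K[0,0],(px[1]-K[1,2])/K[1,1]])
    u=d.copy()
    for _ in range(30): u=d/(1+cm["k1"]*(u@u))
    v=np.array(cm["rotation"])@np.r_[u,1]; return np.array(cm["eye"]),v/np.linalg.norm(v)
def atz(cm,px,z):
    e,v=ray(cm,px); return e+v*(z-e[2])/v[2]
def tri(obs):
    A=0;b=0
    for cm,px in obs:
        e,v=ray(cm,px);P=np.eye(3)-np.outer(v,v);A=A+P;b=b+P@e
    x=np.linalg.solve(A,b)
    return x,[round(float(np.linalg.norm(np.cross(x-e,v))),1) for e,v in (ray(c,p) for c,p in obs)]
def proj(cm,p):
    c=np.array(cm["rotation"]).T@(np.array(p)-np.array(cm["eye"]));u=c[:2]/c[2];u=u*(1+cm["k1"]*(u@u))
    K=np.array(cm["mtx"]);return np.array([K[0,0]*u[0]+K[0,2],K[1,1]*u[1]+K[1,2]])
def shot(n,f=None):
    cm=camera_model(n);im=capture(n)
    if f: cv2.imwrite("pics/"+f,np.array(im)[:,:,::-1])
    return cm,im
E
python3 - <<'E'
from h import *
np.set_printoptions(precision=1,suppress=True)
cms={}
for n in("scene","top"):
    cms[n],_=shot(n,n+"0.png"); print(n,cms[n]["eye"])
pts={}
for l in ["guard","guard_rib","rest_mid","tool_rest","lever_pivot","paddle"]:
    for n in cms:
        r=spot_point(n,l); pts[l,n]=r
        print(l,n,[(np.round(a["xy"],1),round(a["score"],2)) for a in r[:2]])
    if pts[l,"scene"] and pts[l,"top"]: print("  ",tri([(cms[n],pts[l,n][0]["xy"]) for n in cms]))
E
```

```text
scene [1324.7 -849.  1116. ]
top [ 344.7   18.2 1569. ]
guard scene [(array([344.1, 200.5]), 0.85)]
guard top [(array([185.1, 209.3]), 0.79), (array([243.7, 213.7]), 0.36)]Traceback (most recent call last):
  File "<stdin>", line 11, in <module>
  File "h.py", line 14, in tri
    e,v=ray(cm,px);P=np.eye(3)-np.outer(v,v);A=A+P;b=b+P@e
        ~~~^^^^^^^
  File "h.py", line 8, in ray
    v=np.array(cm["rotation"])@np.r_[u,1]; return np.array(cm["eye"]),v/np.linalg.norm(v)
      ~~~~~~~~~~~~~~~~~~~~~~~~^~~~~~~~~~~
ValueError: matmul: Input operand 1 has a mismatch in its core dimension 0, with gufunc signature (n?,k),(k,m?)->(n?,m?) (size 3 is different from 4)
```

```bash
sed -i 's/np.array(cm\["rotation"\])/rot(cm)/; s/^def ray/def rot(cm):\n    q=np.array(cm["rotation"]); return R.from_quat(q[[1,2,3,0]]).as_matrix()\ndef ray/' h.py
python3 - <<'E'
from h import *
np.set_printoptions(precision=1,suppress=True)
cms={}
for n in("scene","top"):
    cms[n]=camera_model(n)
pts={}
for l in ["guard","guard_rib","rest_mid","tool_rest","lever_pivot","paddle"]:
    for n in cms:
        r=spot_point(n,l); pts[l,n]=r
        print(l,n,[(np.round(a["xy"],1),round(a["score"],2)) for a in r[:2]])
    if pts[l,"scene"] and pts[l,"top"]: print("  ",tri([(cms[n],pts[l,n][0]["xy"]) for n in cms]))
E
```

```text
guard scene [(array([344.1, 200.5]), 0.85)]
guard top [(array([185.1, 209.3]), 0.79), (array([243.7, 213.7]), 0.36)]
   (array([478.4, 303.1,   3.7]), [6.0, 6.0])
guard_rib scene [(array([348.1, 178.5]), 0.74)]
guard_rib top [(array([180.2, 210.3]), 0.71)]
   (array([473.4, 309. ,  87.1]), [1.8, 1.8])
rest_mid scene [(array([294.9, 237.4]), 0.7)]
rest_mid top [(array([301.3, 166.4]), 0.98), (array([406.4, 263.4]), 0.52)]
   (array([602.5, -76.1, 160.7]), [0.4, 0.4])
tool_rest scene [(array([301.6, 276.9]), 0.69), (array([197.7, 277.3]), 0.67)]
tool_rest top [(array([295.1, 174.2]), 0.7), (array([372.8, 237.6]), 0.66)]
   (array([608.3, -61.2,   3.3]), [5.4, 5.4])
lever_pivot scene [(array([196.8, 274.3]), 0.6)]
lever_pivot top [(array([370.5, 206.2]), 0.64), (array([406.4, 264.3]), 0.45)]
   (array([ 480.9, -305.8,  104. ]), [8.3, 8.3])
paddle scene [(array([180.1, 241.8]), 0.9), (array([344.8, 196.7]), 0.33)]
paddle top [(array([372.8, 239. ]), 0.97)]
   (array([ 382.7, -292.9,  147.2]), [3.0, 3.0])
```

View pics/scene0.png

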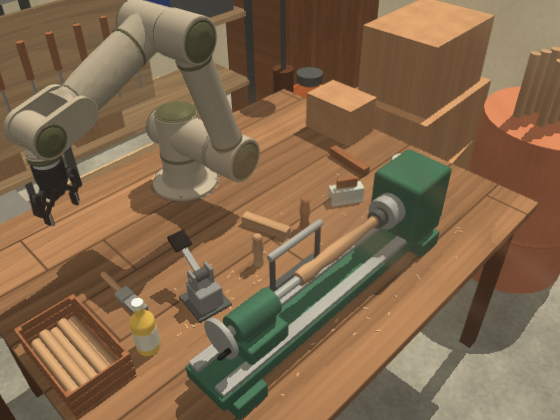

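View pics/top0.png

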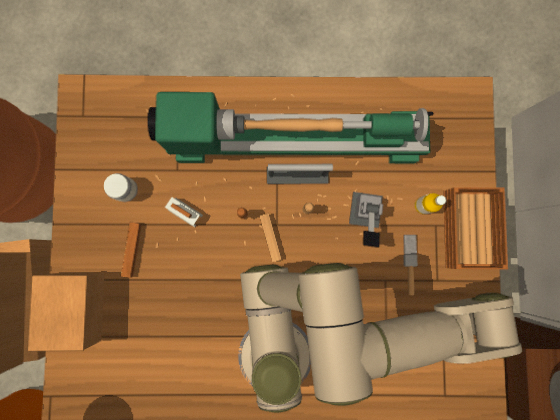

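The scene picture shows the guard at about (346,193), the tool rest bar at (297,240), and the lever paddle at (180,241). In the top picture the guard is at (183,211), slanted; the bar runs (267–333, 167), and the paddle is at (372,239).

```bash
python3 - <<'E'
from h import *
np.set_printoptions(precision=1,suppress=True)
cm,im=shot("top","top1.png")
print("eef",sense()["eef_pos"],sense()["ee_rot"])
for l,px,z in [("guard_rib",(180.2,210.3),71),("rest_mid",(301.3,166.4),150),("paddle",(372.8,239),150),("lever_pivot",(370.5,206.2),100)]: print(l,atz(cm,px,z))
s=camera_model("scene")
for l,px,z in [("guard_rib",(348.1,178.5),71),("rest_mid",(294.9,237.4),150),("paddle",(180.1,241.8),150),("lever_pivot",(196.8,274.3),100)]: print("scene",l,atz(s,px,z))
for l,z in [("guard",54),("guard_rib",71),("tool_rest",0),("paddle",150),("run_lever",100)]:
    for a in trace("top",l)[:1]:
        m=a["mask"].astype(np.uint8);p=cv2.boxPoints(cv2.minAreaRect(cv2.findNonZero(m)))
        print(l,a["score"],m.sum(),p.round().tolist());print(np.array([atz(cm,q,z)[:2] for q in p]))
c=im[140:260,140:420][:,:,::-1]
cv2.imwrite("pics/c1.png",cv2.resize(np.ascontiguousarray(c),(800,343),interpolation=cv2.INTER_CUBIC))
E
```

```text
eef [ 179.4 -493.4  248.3] [-0.   1.   0.2 -0. ]
guard_rib [473.4 310.8  71. ]
rest_mid [604.7 -76.5 150. ]
paddle [ 380.8 -294.6  150. ]
lever_pivot [ 486.3 -300.   100. ]
scene guard_rib [461.1 328.7  71. ]
scene rest_mid [594.2 -67.8 150. ]
scene paddle [ 387.7 -292.5  150. ]
scene lever_pivot [ 471.6 -309.6  100. ]
guard 0.88 490 [[164.0, 208.0], [172.0, 195.0], [201.0, 214.0], [194.0, 227.0]]
[[482.6 366.5]
 [523.6 341.7]
 [462.3 244.4]
 [421.5 269.5]]
guard_rib 0.97 453 [[165.0, 209.0], [172.0, 197.0], [201.0, 214.0], [194.0, 226.0]]
[[476.8 361.1]
 [517.9 338.8]
 [463.2 242.2]
 [422.3 264.7]]
tool_rest 0.65 1247 [[267.0, 165.0], [332.0, 163.0], [332.0, 184.0], [267.0, 185.0]]
[[ 638.3   32.4]
 [ 643.7 -191.8]
 [ 572.6 -192.7]
 [ 567.2   30.6]]
paddle 0.79 453 [[363.0, 204.0], [378.0, 204.0], [378.0, 247.0], [363.0, 247.0]]
[[ 488.2 -266.2]
 [ 488.4 -312.3]
 [ 356.5 -310.1]
 [ 356.3 -264.4]]
run_lever 0.69 444 [[363.0, 204.0], [378.0, 204.0], [378.0, 247.0], [363.0, 247.0]]
[[ 493.3 -276.3]
 [ 493.5 -324. ]
 [ 356.9 -321.6]
 [ 356.7 -274.3]]
```

View pics/c1.png

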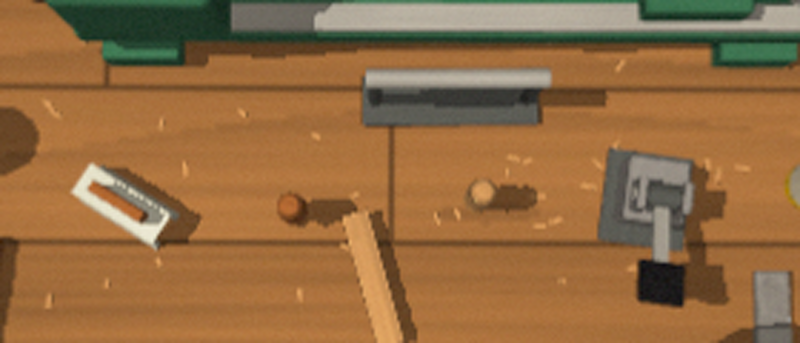

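```bash
cat >> h.py <<'E'
def cur():
    s=sense();q=np.array(s["ee_rot"]);return s,np.array(s["eef_pos"]),R.from_quat(q[[1,2,3,0]])
def plan(p,psi):
    """psi = angle of tool x in world; tool z down"""
    s,e,r=cur();t=R.from_matrix(np.array([[np.cos(psi),np.sin(psi),0],[np.sin(psi),-np.cos(psi),0],[0,0,-1]]))
    print("shift cm",np.round(r.inv().apply(np.array(p)-e)/10,2),"rot",np.round((r.inv()*t).as_rotvec(),3))
E
python3 - <<'E'
from h import *
s,e,r=cur();print(r.as_matrix().round(3)); w=camera_model("wrist"); print("cam in tool",r.inv().apply(np.array(w["eye"])-e).round(1),(r.inv().as_matrix()@rot(w)).round(2),w["mtx"])
y=np.deg2rad(58.4)
for psi in(y,y-np.pi): plan((440,295,230),psi)
E
```

```text
[[ 0.94   0.342 -0.   ]
 [ 0.342 -0.94  -0.   ]
 [-0.     0.    -1.   ]]
cam in tool [  79.6    0.3 -125.7] [[ 0.   -0.95 -0.31]
 [ 1.    0.    0.  ]
 [-0.   -0.31  0.95]] [[366.06644695   0.         287.19736984]
 [  0.         366.06644695 208.72333449]
 [  0.           0.           1.        ]]
shift cm [ 51.44 -65.18   1.83] rot [ 0.    0.   -0.67]
shift cm [ 51.44 -65.18   1.83] rot [ 0.    -0.     2.471]
```

```bash
python3 - <<'E'
from h import *
plan((472,312,230),np.deg2rad(58.4))
E
```

```text
shift cm [ 55.02 -65.69   1.83] rot [ 0.    0.   -0.67]
```

>>> step_arm --commands "1 28 -33 0 0 0 -0.3;1 28 -33 0 0 0 -0.3;1 28 -33 0 0 0 -0.3;1 28 -33 0 0 0 -0.3;1 28 -33 0 0 0 -0.3;1 28 -33 0 0 0 -0.3;1 28 -33 0 0 0 -0.3;1 28 -33 0 0 0 -0.3;1 28 -33 0 0 0 -0.3;1 28 -33 0 0 0 -0.3;1 28 -33 0 0 0 -0.3;1 28 -33 0 0 0 -0.3;1 55 -65.7 1.8 0 0 -0.67;1 55 -65.7 1.8 0 0 -0.67;1 55 -65.7 1.8 0 0 -0.67;1 55 -65.7 1.8 0 0 -0.67;1 55 -65.7 1.8 0 0 -0.67;1 55 -65.7 1.8 0 0 -0.67;1 55 -65.7 1.8 0 0 -0.67;1 55 -65.7 1.8 0 0 -0.67"

```text
time_s: 2.77
eef_pos: [442.0, 227.7, 234.0]
ee_rot: [0.0, 0.873, 0.488, 0.0]
force: [0.9, -1.0, 0.3]
grip_width: 1.003
grip_force: 0.0
```

>>> step_arm --commands "1 0 0 0 0 0 0;1 0 0 0 0 0 0;1 0 0 0 0 0 0;1 0 0 0 0 0 0"

```text
time_s: 3.1
eef_pos: [441.4, 224.9, 234.4]
ee_rot: [0.0, 0.873, 0.487, 0.0]
force: [-0.1, -0.4, -0.2]
grip_width: 1.0
grip_force: 0.0
```

```bash
python3 - <<'E'
from h import *
np.set_printoptions(precision=1,suppress=True)
s,e,r=cur();print(s["time_s"],e,r.as_matrix().round(3).tolist(),s["dq"])
cm,im=shot("wrist","w1.png")
for l in("guard_rib","guard"):
    q=spot_point("wrist",l)
    for a in q[:2]: print(l,a["xy"],a["score"],atz(cm,a["xy"],71 if "rib" in l else 0))
E
```

```text
3.1 [441.4 224.9 234.4] [[0.526, 0.851, 0.0], [0.851, -0.526, -0.0], [-0.0, 0.0, -1.0]] [-0. -0.  0.  0. -0.  0.]
guard_rib [262.8, 79.3] 0.62 [471.4 308.4  71. ]
guard [272.2, 84.6] 0.83 [473.5 303.5   0. ]
```

View pics/w1.png

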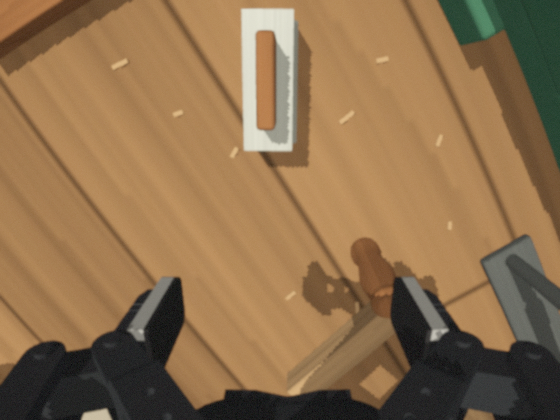

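Guard is in view at (267,80), its rib running (265,31)–(266,129), already almost aligned with the tool's x; handle_b is at (370,270), clear.

```bash
python3 - <<'E'
from h import *
np.set_printoptions(precision=1,suppress=True)
cm=camera_model("wrist");im=cv2.imread("pics/w1.png")
hsv=cv2.cvtColor(im,cv2.COLOR_BGR2HSV)[20:145,246:292]
m=(hsv[...,1]>120).astype(np.uint8)
_,lab,st,_=cv2.connectedComponentsWithStats(m);k=1+st[1:,4].argmax();rc=cv2.minAreaRect(cv2.findNonZero((lab==k).astype(np.uint8)))
b=cv2.boxPoints(rc)+[246,20];print(b)
P=np.array([atz(cm,q,88) for q in b]);print(P,P.mean(0))
o=b[b[:,1].argsort()];A=atz(cm,o[:2].mean(0),88);B=atz(cm,o[2:].mean(0),88);d=A-B
print("len",np.linalg.norm(d),"ang",np.rad2deg(np.arctan2(d[1],d[0])))
c=(A+B)/2;print(c)
plan((c[0],c[1],150),np.arctan2(d[1],d[0]));
print(camera_model("wrist")["eye"])
E
```

```text
[[257.  31.]
 [274.  31.]
 [274. 129.]
 [257. 129.]]
[[486.2 337.2  88. ]
 [496.1 331.   88. ]
 [460.2 273.9  88. ]
 [449.6 280.5  88. ]] [473.  305.7  88. ]
len 67.43144924626101 ang 57.49228926131592
[473.  305.7  88. ]
shift cm [ 8.5 -1.6  8.5] rot [ 0. -0.  0.]
[483.1 292.8 360.3]
```

>>> step_arm --commands "1 8.5 -1.6 2 0 0 0.01;1 8.5 -1.6 2 0 0 0.01;1 8.5 -1.6 2 0 0 0.01;1 8.5 -1.6 9 0 0 0.01;1 8.5 -1.6 9 0 0 0.01;1 8.5 -1.6 9 0 0 0.01;1 8.5 -1.6 9 0 0 0.01;1 8.5 -1.6 9 0 0 0.01" --newtons 40

```text
time_s: 3.92
eef_pos: [473.2, 306.9, 146.4]
ee_rot: [0.0, 0.876, 0.483, 0.002]
force: [0.5, 0.7, -0.2]
grip_width: 0.998
grip_force: 0.0
```

```bash
python3 - <<'E'
from h import *
np.set_printoptions(precision=2,suppress=True)
s,e,r=cur();print(s["time_s"],e)
cm,im=shot("wrist","w2.png")
for l in("guard_rib","guard"):
    for a in spot_point("wrist",l)[:2]: print(l,a["xy"],a["score"],atz(cm,a["xy"],71 if "rib" in l else 0))
# tool axes projected
for z in(77,88): print(proj(cm,r"".__class__ and [e[0],e[1],z]))
plan((473,305.7,77),np.deg2rad(57.9))
E
```

```text
3.9167 [473.21 306.85 146.41]
guard_rib [285.3, 230.3] 0.78 [472.39 307.3   71.  ]
guard [287.3, 197.5] 0.7 [473.16 306.01   0.  ]
[286.89 234.03]
[286.91 241.6 ]
shift cm [-0.14  0.06  6.92] rot [ 0. -0. -0.]
```

View pics/w2.png

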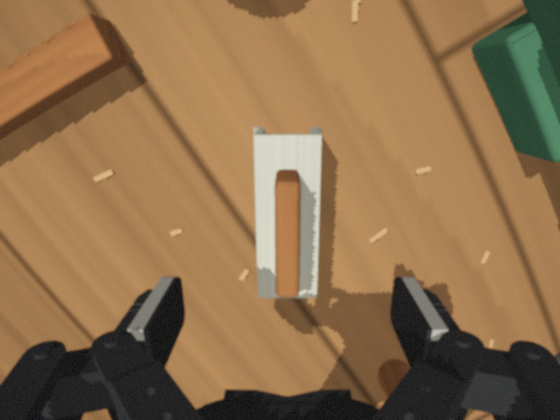

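The rib runs down the picture's middle, (288,170)–(288,297), centred between the fingers and aligned. Descend and grip.

>>> step_arm --commands "1 0 0 3.5 0 0 0;1 0 0 6.9 0 0 0;1 0 0 6.9 0 0 0;1 0 0 6.9 0 0 0;0 0 0 6.9 0 0 0;0 0 0 6.9 0 0 0;0 0 0 6.9 0 0 0;0 0 0 6.9 0 0 0;0 0 0 6.9 0 0 0;0 0 0 6.9 0 0 0;0 0 0 6.9 0 0 0;0 0 0 6.9 0 0 0;0 0 0 6.9 0 0 0;0 0 0 6.9 0 0 0" --newtons 50

```text
time_s: 5.23
eef_pos: [472.4, 307.1, 75.6]
ee_rot: [-0.0, 0.875, 0.483, 0.0]
force: [-1.0, 0.2, 5.6]
grip_width: 0.151
grip_force: 53.6
```

>>> step_arm --commands "0 0 0 -5 0 0 0;0 0 0 -10 0 0 0;0 0 0 -15 0 0 0;0 0 0 -20 0 0 0;0 0 0 -21 0 0 0;0 0 0 -21 0 0 0;0 0 0 -21 0 0 0"

```text
time_s: 5.82
eef_pos: [472.6, 307.1, 286.4]
ee_rot: [0.0, 0.875, 0.483, 0.002]
force: [0.7, -0.7, -4.7]
grip_width: 0.153
grip_force: 52.5
```

```bash
python3 - <<'E'
from h import *
plan((530,-75,285),np.pi/2)
E
```

```text
shift cm [-29.28  25.22   0.12] rot [ 0.003 -0.002 -0.562]
```

>>> step_arm --commands "0 -29.3 25.2 0 0 0 -0.562;0 -29.3 25.2 0 0 0 -0.562;0 -29.3 25.2 0 0 0 -0.562;0 -29.3 25.2 0 0 0 -0.562;0 -29.3 25.2 0 0 0 -0.562;0 -29.3 25.2 0 0 0 -0.562;0 -29.3 25.2 0 0 0 -0.562;0 -29.3 25.2 0 0 0 -0.562;0 -29.3 25.2 0 0 0 -0.562;0 -29.3 25.2 0 0 0 -0.562;0 -29.3 25.2 0 0 0 -0.562;0 -29.3 25.2 0 0 0 -0.562;0 -29.3 25.2 0 0 0 -0.562;0 -29.3 25.2 0 0 0 -0.562"

```text
time_s: 6.98
eef_pos: [529.0, -74.1, 284.1]
ee_rot: [-0.001, 0.707, 0.708, -0.0]
force: [-0.3, 0.1, -3.3]
grip_width: 0.151
grip_force: 52.4
```

```bash
python3 - <<'E'
from h import *
np.set_printoptions(precision=1,suppress=True)
s,e,r=cur();print(s["time_s"],e,r.as_matrix().round(3).tolist(),s["grip_width"])
cm,im=shot("wrist","w3.png")
for l,z in(("rest_mid",150),("tool_rest",0),("guard_rib",e[2]-4)):
    for a in spot_point("wrist",l)[:2]: print(l,a["xy"],a["score"],atz(cm,a["xy"],z))
E
```

```text
6.9833 [529.  -74.1 284.1] [[-0.001, 1.0, -0.002], [1.0, 0.001, 0.001], [0.001, -0.002, -1.0]] 0.15128295676251569
rest_mid [385.9, 203.4] 0.93 [602.2 -75.6 150. ]
tool_rest [349.5, 161.7] 0.83 [598.6 -72.9   0. ]
tool_rest [387.4, 202.6] 0.21 [ 646.2 -121.4    0. ]
guard_rib [285.8, 291.0] 0.59 [528.1 -72.4 280.1]
```

View pics/w3.png

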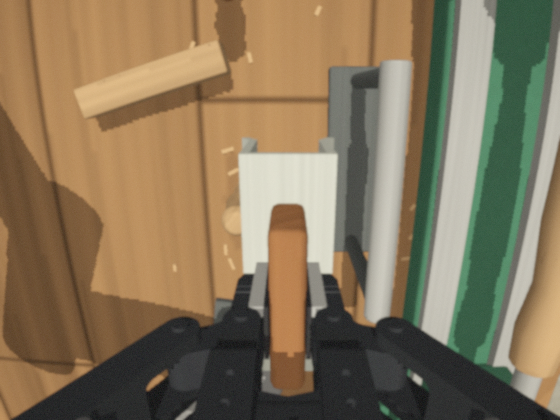

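Bar shows as the grey rod from (395,62) to (378,320), slightly turned; the guard is held squarely, top plate cols 240–336, and its rib at col 288. Handle_a and blanks are clear.

```bash
python3 - <<'E'
from h import *
np.set_printoptions(precision=1,suppress=True)
cm=camera_model("wrist");im=cv2.imread("pics/w3.png");g=cv2.cvtColor(im,cv2.COLOR_BGR2HSV);e=cur()[1]
L=[]
for r in range(75,310,15):
    s=im[r].astype(int).max(1)-im[r].astype(int).min(1)  # greyness
    v=im[r].astype(int).mean(1)
    x0=int(395-(r-62)*17/258); 
    a=x0
    while s[a]<30 and v[a]>105: a-=1
    b=x0
    while s[b]<30 and v[b]>105: b+=1
    A=ray(cm,(a+.5,r))[1];B=ray(cm,(b-.5,r))[1];m=A/np.linalg.norm(A)+B/np.linalg.norm(B)
    E=np.array(cm["eye"]);p=E+m*(150-E[2])/m[2];L.append((p[0],p[1],np.linalg.norm(atz(cm,(b,r),150)-atz(cm,(a,r),150))));print(r,a,b,np.array(L[-1]))
L=np.array(L);k=np.polyfit(L[:,1],L[:,0],1);print("dx/dy",k*[100,1],"deg",np.rad2deg(np.arctan(k[0])))
t=atz(cm,(395,61),155);b=atz(cm,(378,321),155);print("ends",t,b,(t+b)/2)
# guard plate edges far end, and rib
zt=e[2]-75.6+54
for q in((239.5,155),(336.5,155),(242,265),(334,265)): print("plate",atz(cm,q,zt)-e)
E
```

```text
75 379 411 [602.2  15.6  22.2]
90 366 410 [597.9   5.5  30.8]
105 365 409 [597.9  -4.6  31.1]
120 364 407 [597.6 -14.9  30.6]
135 365 406 [598.4 -25.4  29.5]
150 368 405 [600.  -36.1  27. ]
165 367 404 [600.1 -47.1  27.3]
180 366 403 [600.3 -58.3  27.6]
195 364 401 [599.7 -69.8  28. ]
210 364 400 [600.3 -81.6  27.6]
225 363 399 [600.6 -93.7  28. ]
240 362 397 [ 600.5 -106.2   27.6]
255 368 396 [ 603.6 -119.1   22.4]
270 366 394 [ 603.2 -132.3   22.7]
285 365 392 [ 603.2 -146.    22.3]
300 364 391 [ 603.7 -160.2   22.7]
dx/dy [ -2.8 598.7] deg -1.6280526032717044
ends [600.2  24.3 155. ] [ 604.6 -177.4  155. ] [602.4 -76.5 155. ]
plate [-19.8  53.9 -21.6]
plate [ 19.5  54.  -21.6]
plate [-20.6   4.4 -21.6]
plate [ 20.6   4.5 -21.6]
```

```bash
python3 - <<'E'
from h import *
plan((602.6,-75,188.5),np.deg2rad(90.6))
E
```

```text
shift cm [-0.07  7.33  9.66] rot [-0.    -0.    -0.009]
```

>>> step_arm --commands "0 -0.1 4 0 0 0 -0.01;0 -0.1 7.3 0 0 0 -0.01;0 -0.1 7.3 0 0 0 -0.01;0 -0.1 7.3 0 0 0 -0.01;0 -0.1 7.3 2 0 0 -0.01;0 -0.1 7.3 4 0 0 -0.01;0 -0.1 7.3 6 0 0 -0.01;0 -0.1 7.3 6 0 0 -0.01;0 -0.1 7.3 6 0 0 -0.01;0 -0.1 7.3 6 0 0 -0.01"

```text
time_s: 8.02
eef_pos: [602.5, -76.2, 227.1]
ee_rot: [0.001, 0.704, 0.711, 0.001]
force: [0.3, 0.4, -3.5]
grip_width: 0.153
grip_force: 52.5
```

```bash
python3 - <<'E'
from h import *
s=sense();print(s["eef_pos"],s["force"],s["time_s"])
shot("scene","s2.png");im=cv2.imread("pics/s2.png")[160:320,220:400]
shot("wrist","w4.png");b=cv2.imread("pics/w4.png")
cv2.imwrite("pics/c2.png",np.hstack([cv2.resize(im,(472,420),interpolation=cv2.INTER_CUBIC),b[:,160:480]]))
plan((602.6,-75,188),np.deg2rad(90.6))
E
```

```text
[602.51003659 -76.21920601 227.05909773] [ 0.32872486  0.38681405 -3.5211775 ] 8.0167
shift cm [ 0.13 -0.02  3.9 ] rot [ 0.003  0.001 -0.   ]
```

View pics/c2.png

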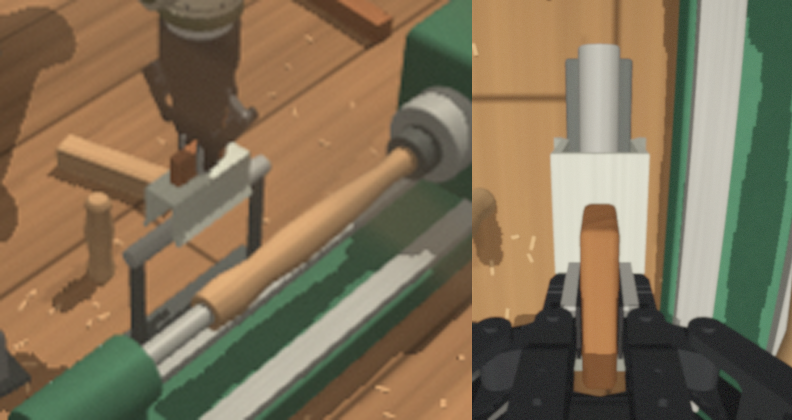

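The guard already sits astride the bar, with the bar centred under the plate (cols 580–620 against 552–648 in the wrist crop). No contact yet, so lower it.

>>> step_arm --commands "0 0.1 0 1.5 0 0 0;0 0.1 0 3 0 0 0;0 0.1 0 3.4 0 0 0;0 0.1 0 3.7 0 0 0;0 0.1 0 3.9 0 0 0;0 0.1 0 3.9 0 0 0;0 0.1 0 3.9 0 0 0"

```text
time_s: 8.7
eef_pos: [602.6, -75.3, 187.0]
ee_rot: [0.001, 0.704, 0.711, 0.0]
force: [-0.0, -1.0, -3.4]
grip_width: 0.159
grip_force: 52.7
```

>>> step_arm --commands "0 0 0 0.1 0 0 0;0 0 0 0.1 0 0 0;0 0 0 0.1 0 0 0"

```text
time_s: 8.95
eef_pos: [602.7, -75.3, 186.8]
ee_rot: [0.001, 0.703, 0.711, 0.0]
force: [-3.3, 1.2, 5.5]
grip_width: 0.151
grip_force: 53.8
```

>>> step_arm --commands "0 0 0 0.1 0 0 0;0 0 0 0.1 0 0 0;0 0 0 0.1 0 0 0"

```text
time_s: 9.2
eef_pos: [602.7, -75.3, 186.8]
ee_rot: [0.001, 0.703, 0.711, 0.001]
force: [-5.7, 1.7, 11.9]
grip_width: 0.152
grip_force: 54.8
```

>>> step_arm --commands "0 0 0 -0.1 0 0 0;0.25 0 0 -0.1 0 0 0;0.5 0 0 -0.1 0 0 0;0.7 0 0 -0.1 0 0 0;0.7 0 0 -0.1 0 0 0;0.7 0 0 -0.1 0 0 0;0.7 0 0 -0.1 0 0 0;0.7 0 0 -0.1 0 0 0"

```text
time_s: 9.87
eef_pos: [602.3, -75.2, 185.1]
ee_rot: [-0.0, 0.704, 0.711, -0.0]
force: [-0.3, 0.4, -0.5]
grip_width: 0.7
grip_force: 0.0
```

>>> step_arm --commands "0.7 0 0 -1 0 0 0;0.7 0 0 -3 0 0 0;0.7 0 0 -6 0 0 0;0.7 0 0 -10 0 0 0;0.7 0 0 -10 0 0 0;0.7 0 0 -10 0 0 0;0.7 0 0 -10 0 0 0"

```text
time_s: 10.45
eef_pos: [602.2, -75.2, 285.0]
ee_rot: [-0.0, 0.704, 0.711, -0.0]
force: [-0.1, -0.1, -0.2]
grip_width: 0.7
grip_force: 0.0
```

```bash
python3 - <<'E'
from h import *
np.set_printoptions(precision=1,suppress=True)
s,e,r=cur();print(s["time_s"],e,s["force"],s["grip_width"])
cs,ims=shot("scene","s3.png");shot("wrist","w5.png");ct,_=shot("top","t3.png")
for l in("lever_pivot","paddle"):
    q=[(c,spot_point(n,l)) for n,c in(("scene",cs),("top",ct))]
    print(l,[a[1][0]["xy"] for a in q if a[1]],[a[1][0]["score"] for a in q if a[1]])
im=cv2.imread("pics/s3.png")[160:320,220:400];b=cv2.imread("pics/w5.png");t=cv2.imread("pics/t3.png")[180:260,330:400]
cv2.imwrite("pics/c3.png",np.hstack([cv2.resize(im,(270,240),interpolation=cv2.INTER_CUBIC),cv2.resize(b,(320,240)),cv2.resize(t,(210,240),interpolation=cv2.INTER_CUBIC)]))
E
```

```text
10.45 [602.2 -75.2 285. ] [-0.1 -0.1 -0.2] 0.7000813484347983
lever_pivot [[200.2, 274.7], [369.4, 205.2]] [0.71, 0.74]
paddle [[181.0, 240.3], [371.5, 234.3]] [0.95, 0.92]
```

View pics/c3.png

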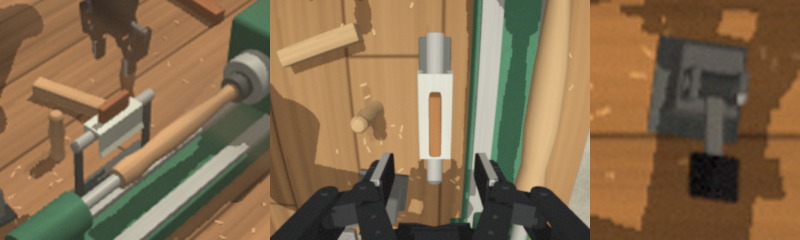

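The guard hangs on the bar with bar showing at both ends, and the gripper is free. The paddle is at about (371,239) in the top view. Next, shut the hand and look at the lever from close by.

```bash
python3 - <<'E'
from h import *
plan((390,-300,285),np.pi/2)
E
```

```text
shift cm [-2.227e+01 -2.145e+01 -2.000e-02] rot [-0.001 -0.     0.01 ]
```

>>> step_arm --commands "0 -22.3 -21.5 0 0 0 0.01;0 -22.3 -21.5 0 0 0 0.01;0 -22.3 -21.5 0 0 0 0.01;0 -22.3 -21.5 0 0 0 0.01;0 -22.3 -21.5 0 0 0 0.01;0 -22.3 -21.5 0 0 0 0.01;0 -22.3 -21.5 0 0 0 0.01;0 -22.3 -21.5 0 0 0 0.01;0 -22.3 -21.5 0 0 0 0.01;0 -22.3 -21.5 0 0 0 0.01;0 -22.3 -21.5 0 0 0 0.01;0 -22.3 -21.5 0 0 0 0.01"

```text
time_s: 11.8
eef_pos: [390.2, -299.6, 285.1]
ee_rot: [-0.0, 0.707, 0.708, 0.0]
force: [-1.0, 0.2, -0.1]
grip_width: -0.002
grip_force: 0.0
```

```bash
python3 - <<'E'
from h import *
np.set_printoptions(precision=1,suppress=True)
s,e,r=cur();print(s["time_s"],e,s["force"],s["grip_width"])
cm,_=shot("wrist","w6.png")
for l,z in(("lever_pivot",100),("paddle",153)):
    for a in spot_point("wrist",l)[:1]: print(l,a["xy"],a["score"],atz(cm,a["xy"],z))
E
```

```text
11.8 [ 390.2 -299.6  285.1] [-1.   0.2 -0.1] -0.001682681832181194
lever_pivot [387.4, 190.7] 0.86 [ 478.5 -305.4  100. ]
paddle [279.6, 192.4] 0.87 [ 384.2 -292.4  153. ]
```

View pics/w6.png

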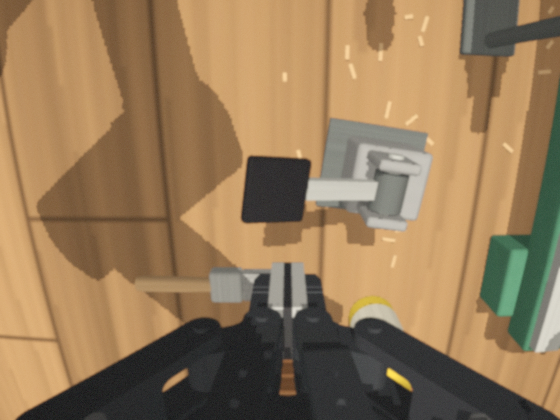

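The paddle shows centred at about (277,189) with the lever arm to the pivot at (388,190). Pivot-to-paddle distance measures 95 mm against an expected 96, so the fix is sound.

>>> step_arm --commands "0 0.8 -1.8 3 0 0 0.12;0 0.8 -1.8 6 0 0 0.14;0 0.8 -1.8 9 0 0 0.14;0 0.8 -1.8 10 0 0 0.14;0 0.8 -1.8 11 0 0 0.14;0 0.8 -1.8 12 0 0 0.14;0 0.8 -1.8 13 0 0 0.14;0 0.8 -1.8 14 0 0 0.14;0 0.8 -1.8 14 0 0 0.14;0 0.8 -1.8 14 0 0 0.14"

```text
time_s: 12.78
eef_pos: [372.0, -292.2, 145.6]
ee_rot: [0.0, 0.755, 0.656, 0.0]
force: [-0.1, 0.7, 5.7]
grip_width: -0.002
grip_force: 2.5
```

>>> step_arm --commands "0 0 0 0.5 0 0 0;0 0 0 1 0 0 0;0 0 0 1.5 0 0 0;0 0 0 2 0 0 0;0 0 0 2.2 0 0 0;0 0 0 2.25 0 0 0;0 0 0 2.25 0 0 0;0 0 0 2.25 0 0 0"

```text
time_s: 13.45
eef_pos: [371.5, -292.4, 123.6]
ee_rot: [-0.0, 0.755, 0.656, -0.0]
force: [-4.6, 0.9, 7.1]
grip_width: 0.002
grip_force: 3.6
```

```bash
python3 - <<'E'
from h import *
np.set_printoptions(precision=1,suppress=True)
s,e,r=cur();print(s["time_s"],e,s["force"])
cs,_=shot("scene","s4.png");cw,_=shot("wrist","w7.png")
for n,c in(("scene",cs),("wrist",cw)):
    print(n,"paddle level pred",proj(c,(369.5,-290.5,106)),"pivot",proj(c,(478.5,-305,100)),[a["xy"] for a in spot_point(n,"paddle")[:1]],[a["xy"] for a in spot_point(n,"lever_pivot")[:1]])
a=cv2.imread("pics/s4.png")[190:330,130:270];g=cv2.imread("pics/s4.png")[190:290,240:370];b=cv2.imread("pics/w7.png")
cv2.imwrite("pics/c4.png",np.hstack([cv2.resize(a,(400,400),interpolation=cv2.INTER_CUBIC),cv2.resize(b[:,150:450],(286,400)),cv2.resize(np.vstack([g]),(110,400))]))
E
```

```text
13.45 [ 371.5 -292.4  123.6] [-4.6  0.9  7.1]
scene paddle level pred [178.7 250.2] pivot [199.9 274.7] [[181.5, 250.1]] [[200.3, 276.1]]
wrist paddle level pred [282.7 274.9] pivot [515.1 264.9] [[283.8, 271.7]] [[515.2, 264.3]]
```

View pics/c4.png

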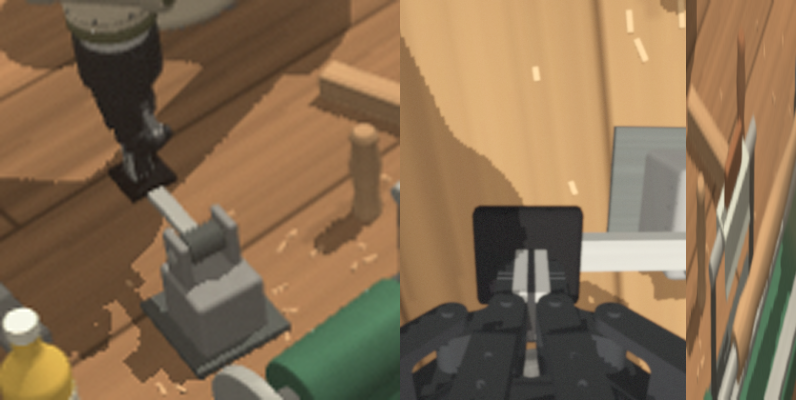

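The paddle is pressed flat under the fingertips and the lever arm looks level; network points match the level prediction within 2–3 px. Trim half a millimetre and settle.

>>> step_arm --commands "0 0 0 0.05 0 0 0;0 0 0 0.05 0 0 0;0 0 0 0.05 0 0 0;0 0 0 0.05 0 0 0;0 0 0 0.05 0 0 0;0 0 0 0.05 0 0 0"

```text
time_s: 14.25
eef_pos: [371.5, -292.4, 123.2]
ee_rot: [0.0, 0.755, 0.656, -0.0]
force: [-5.5, 0.7, 8.1]
grip_width: -0.0
grip_force: 3.7
```

```bash
python3 - <<'E'
from h import *
s=sense();print(s["eef_pos"],s["force"],s["time_s"])
c,_=shot("scene");m=trace("scene","guard");print([(a["rect"],a["score"]) for a in m[:1]],proj(c,(602.6,-76,161)))
if 122<s["eef_pos"][2]<125 and s["force"][2]>5: print(finish_job())
E
```

```text
[ 371.52787924 -292.40637168  123.20398754] [-5.50898259  0.6515054   8.11618789] 14.25
[([295.9, 240.5, 45.3, 46.3], 0.8)] [295.10140943 237.30177254]
the job is handed in; nothing more can be done
None
```

The chip guard hangs released on the middle of the tool-rest bar, the run lever is held about level (paddle top at about 106 mm, 8 N push), and the job was handed in at about 14 s of robot time; no verdict was returned.

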